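# Clamp the vial and hold the mixer at full speed

### The job

Secure the vial on the mixer: slide the clamp grip on top all the way to its end stop by the vial, before turning the run dial. Then push down the lever of the spring-return run dial on the mixer's side, past its first two clicks to the third position at its stop, and finish while still holding it down there with the gripper: do not let go. Leave the clamp home and do not disturb the other things on the table.

Things in the scene. Friction and masses are not known exactly. Their poses are not given: they have to be found in the camera images.
- mixer: vial mixer fixed to the table, a white low housing 160 (x) x 200 (y) x 85 mm high; origin at the centre of its underside, x points away from its front, y to its left, z up. On its flat top a clamp slide runs along y, with a 24 mm glass vial 53 mm high fixed in a grey cradle at y = 64 mm; on its right flank (-y side) is the run dial. A small plain fixed knob on the front is not part of the job.
- clamp_grip (a point): centre of the clamp's grey upright grip block (22 mm along mixer x, 20 mm along mixer y, 36 mm tall; this point is 22 mm above the block's underside, 14 mm below its top and 108 mm above the table). Axes as the mixer's. A low steel jaw 36 mm wide in x and up to 25 mm tall is carried 23 to 30 mm from this point on its +y side, on a narrow neck.
- clamp (a joint): position of the clamp slide in m: 0 at the far right end, grows as the grip moves along mixer +y towards the vial, 0.070 at the end stop (jaw at the vial). About 2 N of friction; it stays where it is left.
- dial_bar (a point): centre of the crossbar at the end of the dial's lever: a grey round bar of 18 mm diameter, 36 mm long along mixer y, free in front of, above and below it; 40 mm out from the mixer's right flank. It moves with the dial.
- dial_axis (a point): centre of the run dial on its axis, which is parallel to mixer y; axes as the mixer's; 75 mm above the table. The dial is a grey disc of 54 mm diameter and 16 mm thick standing out from the flank; its lever reaches 65 mm from the axis to the bar's centre, towards the front (mixer -x), and points 0.5 rad above the horizontal at rest.
- dial (a joint): turn of the run dial in rad: 0 at rest, grows as the lever is pushed down (lever angle above horizontal = 0.5 - value). Notches at 0.35, 0.65 and 0.95, the third being also the stop. A spring returns it to 0 from anywhere when let go. Force at the bar, square to the lever: 4.5 N to leave rest, 5.7 N to leave the first notch, 7.1 N the second (sudden rises that ease off), 6.3 N to stay at the third.
- pump_bottle: bystander: white bottle, 60 mm wide, 130 mm tall, behind the mixer; origin at its underside centre
- dish: bystander: steel bowl 100 mm wide, 35 mm tall, behind the mixer; origin at its underside centre
- jar: bystander: glass jar with a white cap, 44 mm wide, 50 mm tall, loose on the table; origin at its underside centre
- tape: bystander: white tape roll lying flat, 56 mm wide, 20 mm tall, loose on the table; origin at its underside centre
- spare_vial: bystander: small glass vial 28 mm wide, 45 mm tall, loose on the table; origin at its underside centre
- swab_box: bystander: flat cardboard box 70 x 50 x 30 mm in front of the mixer; origin at its underside centre
- carton: bystander: white carton 60 x 100 x 70 mm left of the mixer; origin at its underside centre

How it is judged:
On the way, in this order (a step that is already met when the one before it is completed fails the run):
1. the clamp is slid home to its end stop (within 4 mm) (value of joint clamp above 0.066 m), for 0.2 s.
2. with the clamp home, the dial is pressed to the third position (value of joint clamp above 0.066 m and value of joint dial above 0.88 rad), for 0.3 s.
At the end, for the whole second after the job is handed in: The clamp is at its end stop (joint over 0.066 m of 0.070) and the gripper's fingers are still pressing on the dial (over 2 N), keeping it steady in the third position (over 0.88 rad of 0.95) (all of step 2 and contact force between the fingers and dial above 2 N and not (velocity of joint dial above 0.2 rad/s) and not (velocity of joint dial below -0.2 rad/s)); the arm keeps its last pose, push and grip.
It fails at once if the dial is turned (over 0.2 rad) while the clamp is not home (value of joint dial above 0.2 rad and value of joint clamp below 0.064 m).
It fails at once if a bystander is moved more than 30 mm or tipped over (distance of any of pump_bottle, dish, jar, tape, spare_vial, swab_box, carton from where it was at the start of the episode above 0.03 m or angle between any of pump_bottle, dish, jar, tape, spare_vial, swab_box, carton's own z axis and vertical above 0.5 rad).
It also fails if it takes over 45 s, if anything falls off the work surface, if the arm or the gripper's body presses on something with over 40 N, if the wrist force passes 120 N, or if a joint passes its speed limit or range.

### The arm

A 7-joint arm with a two-finger parallel gripper is mounted at the origin on the work surface. World frame = base frame: x ahead of the robot, y to its left, z up, the work surface at z = 0. Lengths are in m, angles in rad, forces in N, time in s.
With the tool pointing down it reaches from about 0.4 to 0.85 m from the base axis. Payload 6.9 kg.
Tool frame: the origin (TCP) lies midway between the tips of the shut fingers; the grasp point (between the pads) lies behind it (ctrl.pinch_z is the z of the grasp point in the tool frame, in m); z points along the fingers, y is the direction in which the jaws open and shut (so a half turn about z gives the same grasp; the last joint's range is limited). The gripper opens to 85 mm and grips with 20 to 120 N. Pads are 22 mm wide; open, the fingers measure 114 mm over their backs; the gripper's body (76 mm by 85 mm) begins 54 mm behind the grasp point. The pads swing forward as they close: fully open they stand 13 mm farther back than shut.
Start: joints at [0.105, 0.507, -0.238, 1.5, 0.126, 1.149, -0.155], TCP at [0.625, -0, 0.231] pointing down, gripper open.
Joint ranges: [-3.08, 3.08], [-0.24, 2.05], [-1.43, 1.35], [0, 2.5], [-1.52, 4.66], [0.17, 1.96], [-2.89, 2.89]. Speed limits (rad/s): [2.39, 2.39, 3.14, 3.14, 3.14, 3.14, 3.14].

### API

Orientations are given as a unit quaternion [w, x, y, z].
In Python, from station import ctrl, get_state, vision, ticket, models gives the robot as it stands. Calls block until the motion is done:
- ctrl.movep(position, orientation): joint-space move of the TCP to a pose.
- ctrl.movel(position, frame=None, max_speed=0.15): straight line of the TCP; frame=None keeps the orientation; max_speed is the mean speed in m/s.
- ctrl.set_joints(angles): joint-space move.
- ctrl.ungrasp() and ctrl.close_gripper(force=None): open the fingers fully, or close them until they stop; force is the grip in N (None keeps the last).
- ctrl.pause(seconds).
- ctrl.ik(position, orientation): joint angles nearest the present ones, or None.
- get_state(): the state.
- vision.grab_frame(name): name is "scene" or "side" or "wrist"; returns (picture, depth): 384x512x3 uint8, blue, green, red; 384x512 float32, m along the optical axis (not along the pixel's ray), 0 where there is no reading.
- vision.camera_info(name): a dict with "mtx" (3x3 intrinsics, pixels), "R" (3x3) and "t" (3): a world point X has camera coordinates R X + t; the wrist camera has in their place "hand_eye" (4x4, takes a point from camera to tool coordinates, whose origin is the TCP and whose axes are the flange's). Camera axes: x right, y down, z forward; pixel columns grow to the right and rows downward; lengths in m; the calibration is good to about 2 mm. A picture is of the moment at which its call begins: read the wrist's pose just before it. camera_info takes no time and is no camera call.
A pose or a line that the arm cannot do raises ctrl.Unreachable and nothing moves.
- ticket.close_job(): hands the job in, once; it reports no verdict.
Trained networks look in the newest picture that a camera, given by its name, has taken for a name from the list of things; names that differ only in an ending like _2 or _b are one class to them, and where a whole thing is asked for, a point or a joint stands for the part that bears it (a point fixed in the world has none). Each returns a list of dicts, best first, with "p" (0 to 1); they miss things now and then, are a little off and sometimes report something else, mostly with a low value. They report only what shows in the picture. A call takes as long as a camera call.
- models.recognise(camera, target): "point" ([column, row] in pixels, amid what is visible of it).
- models.masks_of(camera, target): "mask" (384x512 bool, what is visible of it) and "point" ([column, row] in pixels, amid what is visible of it).
The state is a dict: "time": time; "qpos": joint angles; "qd": joint speeds; "tau": joint torques, N m; "tcp_pos": TCP position; "eef_rot": TCP orientation; "contact_force": force on the tool from outside, world axes, zero at the start; "wrist_torque": the same for the moment, N m; "width": finger opening in m.
Only numpy, scipy, OpenCV 4.12 (cv2) and the standard library are available. Lean on these libraries where they do the work, as an engineer would, in place of code of your own. Each camera call takes 0.05 s, during which the arm holds its last target.

## Working session

There is one attempt and no reset: what is moved stays moved. The work goes in short steps, each a Python script; the robot and the scene stay as the last script left them, time stands still between calls to the robot, and variables do not carry over. Pictures are saved under pics/ and viewed, and the job is handed in when it is done.

```bash
ls; mkdir -p pics
python3 - <<'E'
from station import ctrl, get_state, vision, ticket, models
import cv2
s=get_state(); print(s['time'],s['tcp_pos'],s['eef_rot'],ctrl.pinch_z,s['width'])
for c in ['scene','side']:
    im,d=vision.grab_frame(c); cv2.imwrite(f'pics/{c}0.png',im)
    for t in ['clamp_grip','dial_bar','dial_axis','mixer','jar','tape','spare_vial','swab_box']:
        print(c,t,[(r['point'],round(r['p'],2)) for r in models.recognise(c,t)][:2])
E
```

```text
pics
0.0 [ 6.24483279e-01 -7.31287630e-05  2.30398533e-01] [-6.54835133e-04  7.07120342e-01  7.07092607e-01 -6.61631861e-04] -0.0187 0.08552416464220537
scene clamp_grip [([176.1, 212.2], 0.84)]
scene dial_bar [([123.7, 241.3], 0.64)]
scene dial_axis [([181.2, 227.1], 0.83)]
scene mixer [([180.9, 225.8], 0.63)]
scene jar [([228.1, 179.9], 0.84)]
scene tape [([110.1, 307.1], 0.87)]
scene spare_vial [([248.2, 204.5], 0.45)]
scene swab_box [([172.6, 177.7], 0.64)]
side clamp_grip [([252.2, 259.0], 0.75)]
side dial_bar [([289.9, 362.8], 0.55), ([255.6, 314.2], 0.42)]
side dial_axis [([247.0, 275.9], 0.8)]
side mixer [([248.9, 277.0], 0.8), ([290.5, 365.1], 0.68)]
side jar [([208.3, 228.9], 0.45)]
side tape [([292.0, 364.7], 0.7)]
side spare_vial []
side swab_box [([166.4, 272.8], 0.81)]
```

View pics/scene0.png

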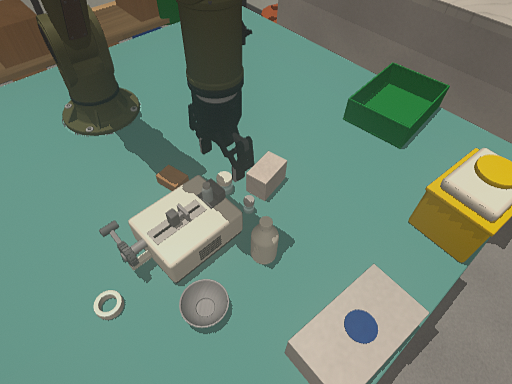

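View pics/side0.png

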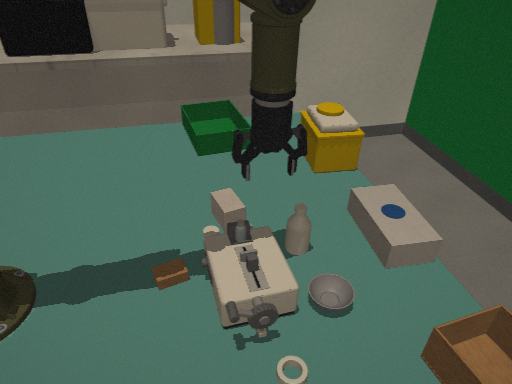

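The scene picture shows the mixer around (185,225), with the grip at (176,212), the dial at (128,252) and its bar at (108,230). The jar, spare vial and carton stand off its left end. Next I'll get metric positions from depth.

```bash
cat > h.py <<'E'
from station import ctrl, get_state, vision, ticket, models
import cv2, numpy as np
def cloud(c):
    im,d=vision.grab_frame(c); k=vision.camera_info(c); K=k['mtx']
    v,u=np.mgrid[:384,:512]
    P=np.stack([(u-K[0,2])/K[0,0]*d,(v-K[1,2])/K[1,1]*d,d],-1)
    W=(P-np.array(k['t']).ravel())@np.array(k['R'])
    W[d<=0]=np.nan
    return im,W
E
python3 - <<'E'
from h import *
for c in ['scene','side']:
    im,W=cloud(c)
    cv2.imwrite(f'pics/{c}_big.png',cv2.resize(im[150:350,80:330],None,fx=3,fy=3,interpolation=cv2.INTER_CUBIC))
    np.save(c+'.npy',W); np.save(c+'im.npy',im)
    for t in ['mixer','clamp_grip','dial_bar','dial_axis','jar','tape','spare_vial','swab_box','carton','pump_bottle','dish']:
        r=models.masks_of(c,t)
        for q in r[:2]:
            p=W[q['mask']]; p=p[~np.isnan(p[:,0])]
            if len(p): print(c,t,round(q['p'],2),len(p),np.percentile(p,3,axis=0).round(3),np.median(p,0).round(3),np.percentile(p,97,axis=0).round(3))
    m=(abs(W[...,2]-.085)<.006)&(im.min(-1)>150)
    p=W[m]; p=p[(p[:,0]>.4)&(p[:,0]<.9)]
    print('top',len(p),p.mean(0),cv2.minAreaRect((p[:,:2]*1000).astype(np.float32)))
E
```

```text
scene mixer 0.58 7914 [ 0.499 -0.209  0.022] [ 0.586 -0.091  0.085] [0.649 0.023 0.116]
scene clamp_grip 0.63 265 [ 0.558 -0.105  0.093] [ 0.574 -0.091  0.11 ] [ 0.585 -0.067  0.124]
scene dial_bar 0.89 501 [ 0.503 -0.221  0.069] [ 0.551 -0.208  0.1  ] [ 0.589 -0.195  0.115]
scene dial_bar 0.74 7863 [ 0.499 -0.209  0.025] [ 0.586 -0.091  0.085] [0.649 0.023 0.116]
scene dial_axis 0.68 7811 [ 0.5   -0.209  0.024] [ 0.586 -0.091  0.085] [0.649 0.022 0.116]
scene jar 0.52 270 [0.496 0.069 0.009] [0.521 0.084 0.049] [0.531 0.103 0.052]
scene tape 0.92 566 [ 0.573 -0.311 -0.   ] [ 0.6   -0.286  0.018] [ 0.623 -0.261  0.022]
scene spare_vial 0.5 171 [0.593 0.076 0.003] [0.608 0.084 0.036] [0.615 0.097 0.047]
scene swab_box 0.67 495 [ 0.372 -0.03   0.009] [ 0.406 -0.006  0.03 ] [0.437 0.023 0.033]
scene carton 0.98 1273 [0.546 0.127 0.008] [0.584 0.163 0.068] [0.607 0.224 0.072]
scene pump_bottle 0.82 1087 [0.698 0.003 0.006] [0.728 0.02  0.084] [0.746 0.048 0.131]
scene dish 0.81 1859 [ 0.688 -0.187  0.004] [ 0.724 -0.143  0.017] [ 0.77  -0.102  0.036]
scene dish 0.41 1324 [0.544 0.127 0.0
[... 851 characters left out ...]
7  -0.001] [0.509 0.085 0.049] [0.527 0.165 0.052]
side swab_box 0.63 774 [ 0.369 -0.031  0.003] [ 0.402 -0.015  0.029] [0.436 0.022 0.031]
side carton 0.98 1004 [0.533 0.126 0.006] [0.561 0.159 0.067] [0.603 0.222 0.071]
side carton 0.22 332 [ 0.55  -0.106  0.085] [ 0.565 -0.094  0.11 ] [ 0.587 -0.039  0.123]
side pump_bottle 0.64 1060 [0.687 0.003 0.   ] [0.709 0.014 0.069] [0.739 0.07  0.13 ]
side pump_bottle 0.28 770 [ 0.369 -0.031  0.003] [ 0.402 -0.015  0.029] [0.435 0.022 0.031]
side dish 0.9 1340 [ 0.69  -0.186  0.004] [ 0.738 -0.132  0.018] [ 0.773 -0.101  0.035]
top 0 [nan nan nan] ((0.0, 0.0), (0.0, 0.0), 0.0)<stdin>:13: RuntimeWarning: Mean of empty slice.
  ret = um.true_divide(
```

Run:
```python
import numpy as np,cv2
for c in ['scene','side']:
    W=np.load(c+'.npy');im=np.load(c+'im.npy')
    # top-down color map
    G=np.zeros((600,600,3),np.uint8);H=np.full((600,600),-1.)
    for p,col in zip(W.reshape(-1,3),im.reshape(-1,3)):
        if np.isnan(p[0]) or p[2]>.2: continue
        r=int((.9-p[0])*1200);q=int((.25-p[1])*1200)
        if 1<=r<599 and 1<=q<599 and p[2]>H[r,q]:
            G[r-1:r+2,q-1:q+2]=col;H[r-1:r+2,q-1:q+2]=p[2]
    cv2.imwrite(f'pics/top_{c}.png',G)
```

```text
(no output)
```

View pics/top_scene.png

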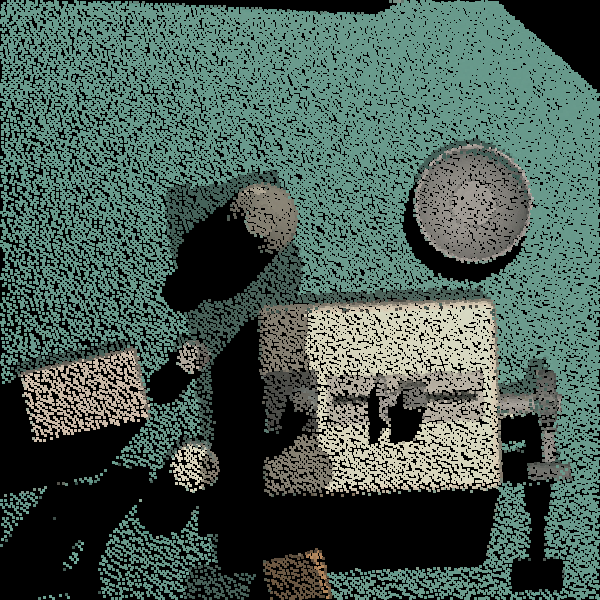

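View pics/side_big.png

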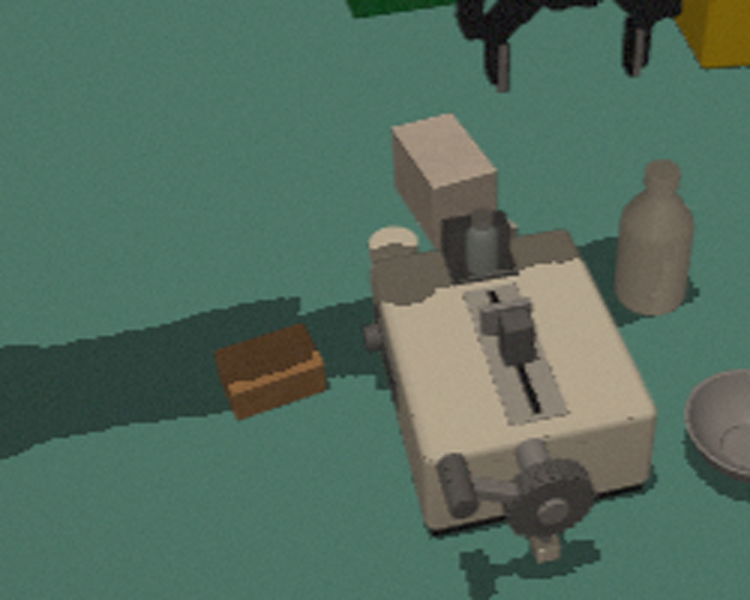

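Run:
```python
import numpy as np,cv2
from scipy.optimize import minimize
for c in ['scene','side']:
    W=np.load(c+'.npy');im=np.load(c+'im.npy')
    P=W.reshape(-1,3)
    b=lambda lo,hi:P[(P[:,0]>.45)&(P[:,0]<.68)&(P[:,1]>-.24)&(P[:,1]<.05)&(P[:,2]>lo)&(P[:,2]<hi)]
    t=b(.080,.0875)
    # restrict: component via xy; largest cluster
    H=np.zeros((240,300),np.uint8)
    H[((t[:,0]-.45)*1000).astype(int),((t[:,1]+.25)*1000).astype(int)]=1
    H=cv2.morphologyEx(H,cv2.MORPH_CLOSE,np.ones((9,9)));H=cv2.morphologyEx(H,cv2.MORPH_OPEN,np.ones((31,31)))
    n,l,s,_=cv2.connectedComponentsWithStats(H); k=1+s[1:,4].argmax()
    r,q=np.nonzero(l==k)
    rect=cv2.minAreaRect(np.stack([r+450.5,q-249.5],1).astype(np.float32)); print(c,'rect',rect)
    t=b(.105,.125); print('above',len(t))
    # grip top
    g=t[(t[:,1]>-.13)&(t[:,1]<-.04)&(t[:,2]>.117)]
    print('griptop',len(g),cv2.minAreaRect((g[:,:2]*1000).astype(np.float32)) if len(g)>3 else '',np.median(g,0))
    t=b(.03,.125); t=t[(t[:,1]<-.19)&(t[:,0]<.53)]
    print('bar',len(t),t.min(0),t.max(0),t.mean(0))
```

```text
scene rect ((567.7168579101562, -66.74654388427734), (157.6236572265625, 195.8040313720703), 2.1610794067382812)
above 611
griptop 89 ((569.1943969726562, -95.81019592285156), (22.052661895751953, 18.739486694335938), 2.1291701793670654) [ 0.57064384 -0.09646573  0.1220131 ]
bar 215 [ 0.49609962 -0.22593429  0.08866929] [ 0.52934005 -0.19033619  0.1171056 ] [ 0.51178337 -0.20816269  0.10933051]
side rect ((566.7386474609375, -67.06908416748047), (156.1129913330078, 196.8710479736328), 1.8881880044937134)
above 612
griptop 89 ((567.8590698242188, -96.84014892578125), (20.937671661376953, 22.366230010986328), 80.0127944946289) [ 0.56753855 -0.09790629  0.12153506]
bar 265 [ 0.49576185 -0.22698487  0.09192438] [ 0.52995614 -0.19007314  0.11663392] [ 0.50819671 -0.21149792  0.10889933]
```

Estimated poses: mixer centre (0.567, -0.067), yaw about +2.1°; grip (0.568, -0.097), about 51 mm short of its end; bar (0.511, -0.208, 0.106). I'll push the clamp with closed fingers from its −y side.

```bash
cat >> h.py <<'E'
yaw=np.radians(2.1); C=np.array([.567,-.067,0])
from scipy.spatial.transform import Rotation as Ro
q0=Ro.from_euler('z',yaw)*Ro.from_quat([.70710678,.70710678,0,0])
q=q0.as_quat(); Q=[q[3],q[0],q[1],q[2]]
Rm=np.array([[np.cos(yaw),-np.sin(yaw),0],[np.sin(yaw),np.cos(yaw),0],[0,0,1]])
w=lambda x,y,z:C+Rm@np.array([x,y,z])
m=lambda p:Rm.T@(np.array(p)-C)
def st(tag=''):
    s=get_state(); print(tag,round(s['time'],2),'mix',(m(s['tcp_pos'])*1000).round(1),'F',(Rm.T@np.array(s['contact_force'])).round(1)); return s
E
python3 - <<'E'
from h import *
ctrl.close_gripper(20)
ctrl.movep(w(0,-.066,.18),Q); st()
ctrl.movel(w(0,-.066,.102),max_speed=.08); st('down')
im,_=vision.grab_frame('side'); cv2.imwrite('pics/a.png',cv2.resize(im[150:350,130:380],None,fx=3,fy=3))
for y in np.arange(-.062,-.030,.004):
    ctrl.movel(w(0,y,.102),max_speed=.05); s=st()
    F=Rm.T@np.array(s['contact_force'])
    if abs(F[1])>6: break
im,_=vision.grab_frame('side'); cv2.imwrite('pics/b.png',cv2.resize(im[150:350,130:380],None,fx=3,fy=3))
E
```

```text
3.52 mix [ -0.  -66.3 180.1] F [-0.   0.4  0.1]
down 4.65 mix [  0.4 -66.1 102.5] F [ 0.1 -0.3 -0.4]
 4.95 mix [  0.2 -61.5 102.4] F [ 0.4 -0.9 -0.1]
 5.2 mix [ 1.00e-01 -5.75e+01  1.02e+02] F [0.6 0.6 0.9]
 5.45 mix [ 1.00e-01 -5.36e+01  1.02e+02] F [ 0.4 -0.1  0. ]
 5.7 mix [ -0.  -49.7 102. ] F [-0.8 -0.8  0.3]
 5.95 mix [  0.  -45.7 102. ] F [-0.2  0.5 -0.7]
 6.2 mix [  0.  -41.5 102. ] F [ 0.5 -0.8 -0.6]
 6.45 mix [  0.  -37.4 102. ] F [ 0.  -0.1 -0.8]
 6.7 mix [ -0.  -33.4 102. ] F [-0.1  0.1  0.1]
```

View pics/b.png

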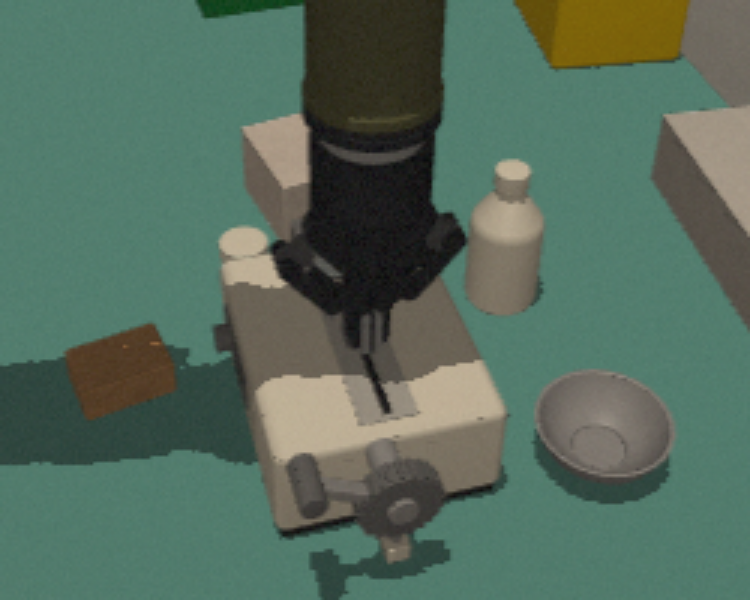

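The fingers hide the grip in the side view (about (370,330)), so it isn't clear whether it is being pushed. I'll check from the scene camera.

Run:
```python
from h import *
im,W=cloud('scene'); cv2.imwrite('pics/c.png',cv2.resize(im[150:330,80:300],None,fx=3.4,fy=3.2))
P=W.reshape(-1,3);P=P[~np.isnan(P[:,0])]
M=(P-C)@Rm
g=M[(abs(M[:,0])<.03)&(M[:,1]>-.09)&(M[:,1]<.04)&(M[:,2]>.09)&(M[:,2]<.15)]
for y in np.arange(-.07,.04,.005):
    k=g[(g[:,1]>=y)&(g[:,1]<y+.005)]
    if len(k): print(round(y,3),len(k),k[:,2].max().round(3),k[:,0].min().round(3),k[:,0].max().round(3))
```

```text
-0.05 4 0.148 -0.009 0.01
-0.045 54 0.15 -0.026 0.027
-0.04 19 0.149 0.005 0.015
-0.035 7 0.12 0.011 0.014
-0.03 5 0.121 0.01 0.013
-0.025 14 0.112 -0.001 0.011
-0.02 13 0.114 0.009 0.012
-0.015 13 0.113 0.01 0.012
-0.01 13 0.112 0.009 0.012
-0.005 7 0.112 0.009 0.011
0.0 9 0.104 0.003 0.006
0.005 10 0.104 0.004 0.006
0.01 61 0.114 -0.017 0.019
0.015 26 0.113 -0.017 0.019
```

View pics/c.png

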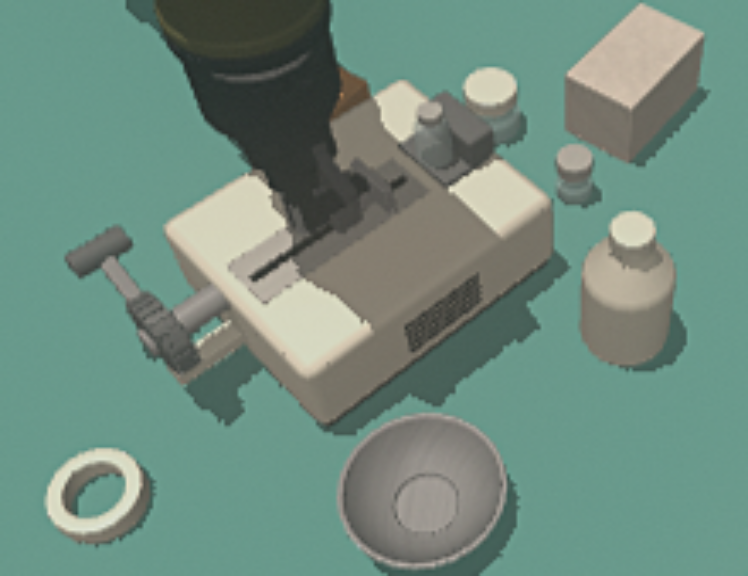

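The grip has moved: the jaw is now at mixer y≈0.010–0.017, with about 36 mm left. I'll keep pushing until the stop shows up as force.

Run:
```python
from h import *
ctrl.movel(w(0,-.008,.102),max_speed=.06); st()
for y in np.arange(-.006,.022,.002):
    ctrl.movel(w(0,y,.102),max_speed=.04); s=st()
    F=Rm.T@np.array(s['contact_force'])
    if abs(F[1])>8: break
ctrl.pause(.4); st('hold')
im,W=cloud('scene'); cv2.imwrite('pics/d.png',cv2.resize(im[150:330,80:300],None,fx=3.4,fy=3.2))
```

```text
7.38 mix [ -0.   -7.1 102. ] F [ 0.2 -0.2 -0.9]
 7.63 mix [ -0.   -5.9 102. ] F [-0.2 -0.8  0.7]
 7.88 mix [-1.00e-01 -4.10e+00  1.02e+02] F [-0.1 -0.3 -0.1]
 8.13 mix [ -0.  -2. 102.] F [ 0.5 -0.8 -1.2]
 8.38 mix [-1.00e-01 -4.00e-01  1.02e+02] F [-0.4 -3.9  0.5]
 8.63 mix [ -0.   -0.4 102.1] F [-0.2 -8.5 -0.8]
hold 9.03 mix [-1.000e-01 -4.000e-01  1.021e+02] F [-0.3 -8.7 -1.8]
```

View pics/d.png

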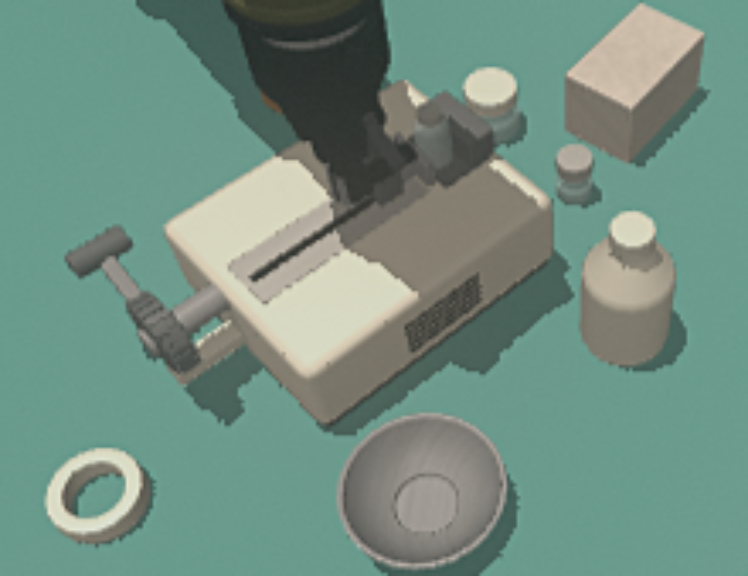

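A hard stop at TCP y=−0.4 mm: the force rises to 8.7 N without motion, and the jaw is against the vial at about (430,150). Next I back off, verify, and measure the bar precisely.

Run:
```python
from h import *
ctrl.movel(w(0,-.02,.102),max_speed=.08)
ctrl.movel(w(0,-.03,.2),max_speed=.2)
ctrl.movep(w(-.085,-.14,.19),Q); st()
im,W=cloud('scene'); cv2.imwrite('pics/e.png',cv2.resize(im[150:330,80:300],None,fx=3.4,fy=3.2))
for c in ['scene','side']:
    if c=='side': im,W=cloud(c)
    P=W.reshape(-1,3);P=P[~np.isnan(P[:,0])]; M=(P-C)@Rm
    g=M[(abs(M[:,0])<.04)&(M[:,1]>-.09)&(M[:,1]<.05)&(M[:,2]>.117)&(M[:,2]<.124)]
    print(c,'grip',len(g),np.percentile(g,[5,50,95],axis=0).round(4).tolist() if len(g) else 0)
    b=M[(M[:,0]<-.045)&(M[:,0]>-.085)&(M[:,1]<-.115)&(M[:,1]>-.17)&(M[:,2]>.03)&(M[:,2]<.13)]
    print('bar',len(b),np.percentile(b,[2,50,98],axis=0).round(4).tolist())
    t=b[b[:,2]>.112]; print('bartop',len(t),t.mean(0).round(4) if len(t) else '')
```

```text
10.77 mix [ -85.8 -140.   188.8] F [ 0.1  0.5 -0.6]
scene grip 84 [[-0.0076, 0.0117, 0.118], [0.0027, 0.0198, 0.122], [0.0109, 0.0293, 0.1235]]
bar 207 [[-0.0734, -0.156, 0.0988], [-0.0612, -0.1389, 0.1113], [-0.0467, -0.1213, 0.1164]]
bartop 94 [-0.0655 -0.1385  0.1141]
side grip 0 0
bar 259 [[-0.0755, -0.1569, 0.094], [-0.0661, -0.1425, 0.1111], [-0.0462, -0.1221, 0.1153]]
bartop 113 [-0.0675 -0.1394  0.1139]
```

View pics/e.png

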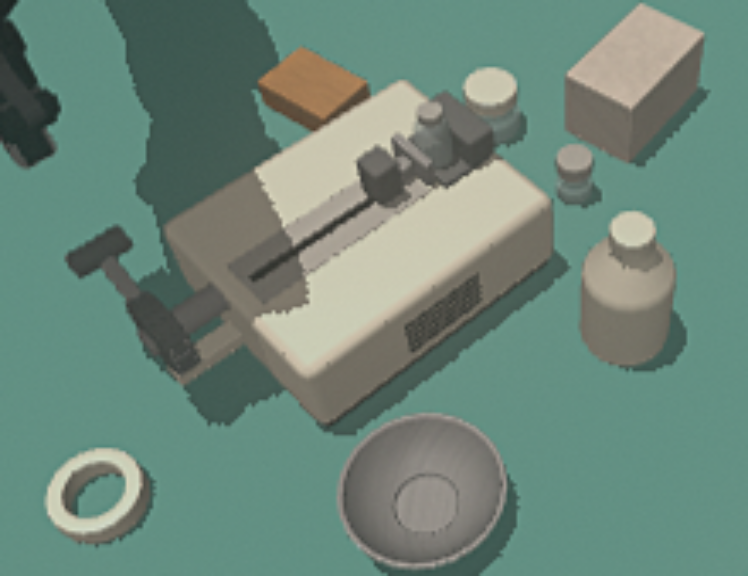

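The clamp is home: grip at y≈0.020 and jaw at the vial, near (420,150). The bar centre is at mixer (−0.066, −0.139, 0.106). Now I press the lever along its arc.

Run:
```python
from h import *
def tgt(v,e=0):
    a=.5-v
    return w(-.009-.065*np.cos(a)-.002,-.141,.075+.065*np.sin(a)+.009-e)
p=tgt(0); 
ctrl.movel(p+[0,0,.02],max_speed=.12); st('above')
ctrl.movel(p+[0,0,.003],max_speed=.05); st('near')
for v in np.arange(.05,.96,.1):
    ctrl.movel(tgt(v,.002),max_speed=.05); st(f'{v:.2f}')
s=st()
for e in np.arange(.003,.02,.0015):
    if s['contact_force'][2]>15: break
    ctrl.movel(tgt(.95,e),max_speed=.03); s=st(f'e{e:.4f}')
ctrl.pause(.4); st('hold')
im,W=cloud('side'); cv2.imwrite('pics/f.png',cv2.resize(im[150:350,130:380],None,fx=3,fy=3))
```

```text
above 11.49 mix [ -67.8 -140.7  135.3] F [-0.  -0.1 -0.3]
near 11.98 mix [ -68.2 -141.   118. ] F [ 0.3 -0.6  0.8]
0.05 12.29 mix [ -70.  -141.3  110.4] F [-2.   0.3  5.5]
0.15 12.57 mix [ -72.8 -141.3  104.4] F [-4.2 -0.5  6.9]
0.25 12.86 mix [ -74.2 -141.2   98.2] F [-3.1 -0.4  4.6]
0.35 13.14 mix [ -75.  -141.2   92.1] F [-3.2 -1.   6.3]
0.45 13.43 mix [ -75.9 -141.2   85.6] F [-3.2 -0.8  5.3]
0.55 13.71 mix [ -75.7 -141.2   79. ] F [-2.3 -1.3  4.2]
0.65 13.99 mix [ -75.  -141.2   72.7] F [-3.4 -1.6  6.4]
0.75 14.28 mix [ -73.9 -141.2   66.3] F [-3.2 -1.1  6.3]
0.85 14.56 mix [ -72.  -141.2   60. ] F [-3.  -2.   4.7]
0.95 14.84 mix [ -69.9 -141.3   55.4] F [-7.5  0.1 19.4]
 14.84 mix [ -69.9 -141.3   55.4] F [-7.5  0.1 19.4]
hold 15.24 mix [ -69.9 -141.3   55.4] F [-7.4  0.4 19.4]
```

View pics/f.png

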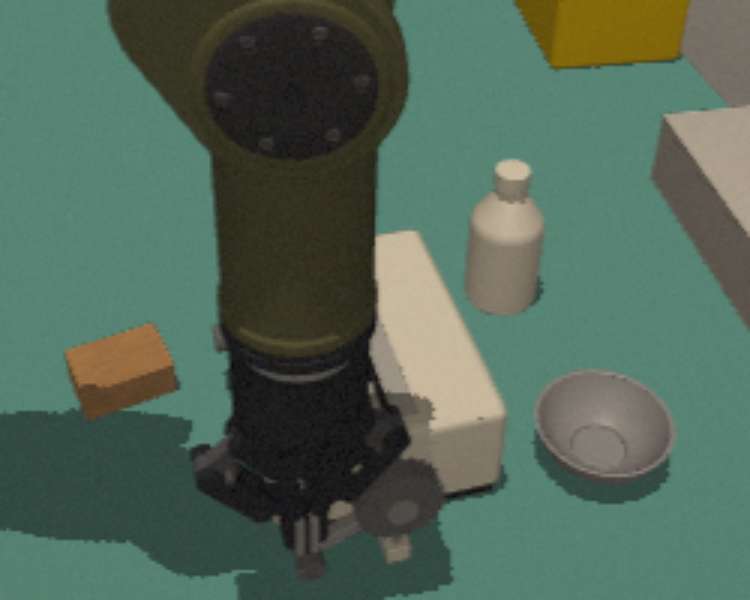

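The tip is at z=55.4 mm, where 55.7 is expected at the third position, with a steady 19 N. I'll check from the scene camera before handing in.

Run:
```python
from h import *
im,W=cloud('scene'); cv2.imwrite('pics/g.png',cv2.resize(im[150:330,80:300],None,fx=3.4,fy=3.2))
P=W.reshape(-1,3);P=P[~np.isnan(P[:,0])]; M=(P-C)@Rm
g=M[(abs(M[:,0])<.04)&(M[:,1]>-.09)&(M[:,1]<.05)&(M[:,2]>.117)&(M[:,2]<.124)]
print(len(g),np.median(g,0) if len(g) else '')
st()
```

```text
83 [0.00293968 0.01959077 0.12215762]
 15.34 mix [ -69.9 -141.3   55.4] F [-6.2  1.3 19.5]
```

View pics/g.png

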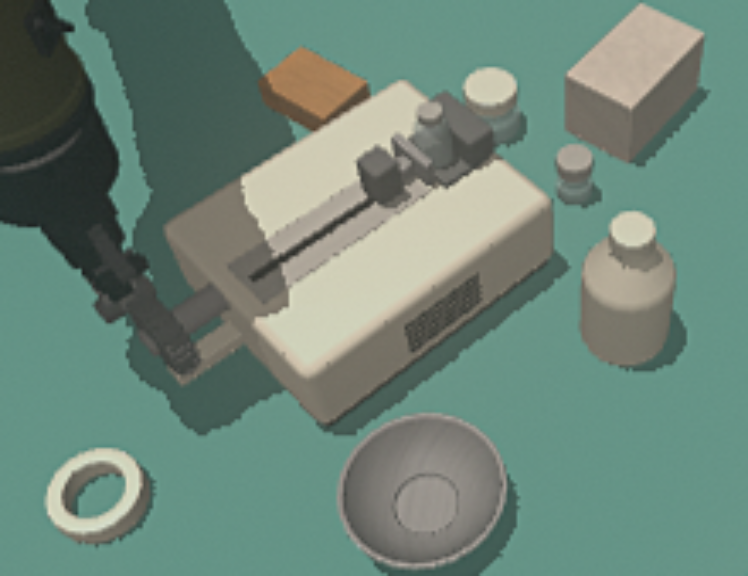

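The clamp is still home (grip at (380,175), y≈0.020), the lever is held down near (120,300), and nothing else on the table has moved. Handing in now.

Run:
```python
from h import *
ticket.close_job(); st()
```

```text
the job is handed in; nothing more can be done
the job is handed in; nothing more can be done
```

The job is handed in, with the clamp home and the run dial still held down at its third position. No verdict was reported. It took about 15 s of the 45 s allowed.

- **Clamp:** I pushed the grip with closed fingers to its end stop, where the force rose to 8.7 N with no further motion. The last scene picture still showed the jaw at the vial, with the grip at mixer y ≈ 0.020.
- **Dial:** I pressed the lever down past the first two notches to the stop. The last check showed the fingertip steady at z = 55.4 mm (55.7 expected at the third position) and pressing at about 19.5 N.
- **Other things on the table:** in the last pictures none of the other things looked moved; I judged this by eye.

The checks agreed with each other, though joint values cannot be read directly, so both positions are inferred from force, fingertip position and images.

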